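Catch and ease shut the findings case lid

TASK

The cobbler's wooden findings case stands open with its red lid leaning back on its stop. Touching it only with the fingertips or the outside of the fingers, never pinching or gripping it, tip the lid forward past its balance point, catch it from beneath on the fingers while it is still well open, and lower it slowly and lightly until it is fully shut, without letting it slam. Leave everything else on the bench and in the case where it is.

Things in the scene. Friction and masses are not known exactly. Their poses are not given: they have to be found in the camera images.
- case: Open-topped wooden case fixed to the bench, 130 mm deep (its x) by 200 mm wide (its y) by 90 mm high, walls 8 mm. Origin: centre of its underside. Its +x points to the hinge side (to the robot's right, give or take 25 degrees); its front, over which the lid's lip hangs when shut, is at -x, to the robot's left.
- lid (a joint): Angle of the red lid, rad: 0 = shut and level, grows as it opens, 1.57 = upright, 1.85 = leaning back on its stop (start). It balances near 1.52; below that it falls shut. A hinge damper slows it: from 1.45 it takes about 2.5 s to fall to 0.9, then goes faster and would hit the case at about 0.7 rad/s. It weighs about 0.35 kg; 2 N at the lip holds it.
- lid_hinge (a point): Hinge axis of the lid (runs along the case's y), at the middle of the case's back rim: 65 mm towards +x from the case's centre, 90 mm above the bench. Its axes turn with the lid.
- lid_lip (a point): Middle of the lid's free edge, on its underside. The lid is a flat panel 165 mm from hinge to free edge, 200 mm wide, 8 mm thick (outwards from the underside). Shut, it overhangs the case's front wall by 35 mm, underside 90 mm above the bench: a finger tilted forward can stay beneath the overhang, outside the case, until it is down. Axes turn with the lid: x to the hinge, z outwards.
- spool: black thread spool standing inside the case at its -y end (nearer the robot), 38 mm dia, 50 mm high; origin under its centre; to be left alone
- eyelet_tin: small round tin standing inside the case at its +y end, 44 mm dia, 45 mm high; origin under its centre; to be left alone
- glue_can: steel glue can with green band, 84 mm dia, 110 mm high, standing behind the hinge side of the case; origin under its centre; to be left alone
- tape: roll of yellow tape lying flat beyond the +y end of the case, 90 mm dia, 25 mm high; origin under its centre; to be left alone
- hammer: hammer, 270 mm, lying flat; origin under its middle; to be left alone
- awl: orange-handled awl, 170 mm, lying flat; origin under its middle; to be left alone
- polish_jar: low polish jar, 66 mm dia, 50 mm high; origin under its centre; to be left alone

How it is judged (in metres and radians):
On the way, in this order (a step that is already met when the one before it is completed fails the run):
1. the lid has been tipped forward past its balance point (below 1.5 rad) (value of joint lid below 1.5 rad), for 0.05 s.
2. its fall is broken on the fingers between 0.9 and 0.2 rad: touched and slower than 0.35 rad/s for 0.2 s (value of joint lid between 0.2 and 0.9 rad and velocity of joint lid above -0.35 rad/s and contact force between the fingers and lid above 0.2 N), for 0.2 s.
At the end, for the whole second after the job is handed in: The lid is fully shut (below 0.03 rad) and at rest, and every loose thing is within 25 mm of where it began (value of joint lid below 0.03 rad and velocity of joint lid between -0.05 and 0.05 rad/s and distance of each of spool, eyelet_tin, glue_can, tape, hammer, awl, polish_jar from where it was at the start of the episode below 0.025 m); the robot touches nothing.
It fails at once if the lid slams: it falls faster than 0.45 rad/s in its last 0.3 rad (value of joint lid below 0.3 rad and velocity of joint lid below -0.45 rad/s).
It fails at once if the lid is pinched, gripped or struck (more than 12 N between fingers or arm and lid) (contact force between any of the fingers, the arm and lid above 12 N).
It fails at once if a loose thing is lifted or moved by more than 25 mm (not (distance of each of spool, eyelet_tin, glue_can, tape, hammer, awl, polish_jar from where it was at the start of the episode below 0.025 m)).
It also fails if it takes over 64 s, if anything falls off the work surface, if the arm or the gripper's body presses on something with over 40 N, if the wrist force passes 120 N, or if a joint passes its speed limit or range.

ROBOT

A 6-joint arm with a two-finger parallel gripper is mounted at the origin on the work surface. World frame = base frame: x ahead of the robot, y to its left, z up, the work surface at z = 0. Lengths are in mm, angles in degrees, forces in N, time in s.
With the tool pointing down it reaches from about 350 to 850 mm from the base axis. Payload 8.1 kg.
Tool frame: the origin (TCP) lies between the finger pads; the fingertips stand 22 mm ahead of it and the grasp point (between the pads) lies 3 mm ahead of it (r.nose_length is the z of the fingertips in the tool frame, in mm); z points along the fingers, x is the direction in which the jaws open and shut, and the axes are right-handed (so a half turn about z gives the same grasp; the last joint's range is limited). The gripper opens to 85 mm and grips with 20 to 120 N. Pads are 22 mm wide; open, the fingers measure 114 mm over their backs; the gripper's body (76 mm by 85 mm) begins 54 mm behind the grasp point. The pads swing forward as they close: fully open they stand 13 mm farther back than shut.
Start: joints at [69.42, 7.471, 85.268, -0, 87.261, -4.893], TCP at [162.213, 577.661, 253.292] pointing down, gripper open.
Joint ranges: [-169.43, 169.43], [-51.17, 129.36], [1.28, 143.12], [-76.62, 256.62], [0, 156.53], [-152.29, 152.29]. Speed limits (degrees/s): [136.94, 136.94, 159.86, 180, 180, 180].

INTERFACE

Orientations are given as [roll, pitch, yaw] about the fixed x, y, z axes, in that order (R = Rz(yaw) Ry(pitch) Rx(roll)).
In Python, from bench import r gives the robot as it stands.
- The arm moves only by the shell command python3 -m jog 'ROWS' [FORCE]. ROWS is JSON, a list of rows, each a list of 5 numbers: the shift along the tool's x, y, z in m, then the turn about the tool's z in degrees, then the opening in per cent of the stroke, from 0 (shut) to 100 (fully open). A call has 1 to 8 rows; each row is the pose to reach, as a shift and turn from the pose measured when the call began, along the tool's axes at that moment; what a row does not reach only later rows make up. A row lasts 1/10 s, in which the tool goes at most 50 mm and 8.59 degrees, less where a joint would pass 70% of its speed; a pose out of reach is approached as far as the arm can. A call with a gripper value outside its range is refused whole. The fingers move at their own pace and stop on an object; FORCE is the grip in N (left out, the last holds). Time passes only in rows, so rows that repeat a pose let the fingers close. It gives the time, the measured TCP pose, the force and the opening at its end, in the units of the state.
- r.sense(): the state, without advancing time (a new reading comes with each control period).
- r.snapshot(name): name is "scene" or "top" or "wrist"; returns a dict with "image" (400x640x3 uint8, red, green, blue), "K" (3x3 intrinsics, pixels), "T" (4x4, takes a point from camera to world coordinates); the wrist camera has in their place "tool_from_camera" (4x4, takes a point from camera to tool coordinates, whose origin is the TCP and whose axes are the tool frame's). Camera axes: x right, y down, z forward; pixel columns grow to the right and rows downward; lengths in mm; the calibration is good to about 2 mm. A picture is of the moment at which its call begins: read the wrist's pose just before it. There is no depth.
- r.hand_in(): hands the job in, once; it reports no verdict.
Trained networks look in a picture, given as the dict that the camera call returned (one of the last four; its "shot" number tells which), for a name from the list of things; names that differ only in an ending like _2 or _b are one class to them, and where a whole thing is asked for, a point or a joint stands for the part that bears it (a point fixed in the world has none). Each returns a list of dicts, best first, with "conf" (0 to 1); they miss things now and then, are a little off and sometimes report something else, mostly with a low value. They report only what shows in the picture. A call takes as long as a camera call.
- r.search_frame(picture, label): "bbox" ([left, top, right, bottom] in pixels, round what is visible of it).
- r.pinpoint(picture, label): "uv" ([column, row] in pixels: a listed point, or the origin of a listed thing).
The state is a dict: "time": time; "joint_pos": joint angles; "qd": joint speeds; "joint_efforts": joint torques, N m; "tool_pos": TCP position; "tcp_rot": TCP orientation; "ft_force": force on the tool from outside, world axes, zero at the start; "wrist_torque": the same for the moment, N m; "finger_gap": finger opening in mm.
Only numpy, scipy, OpenCV 4.12 (cv2) and the standard library are available. Lean on these libraries where they do the work, as an engineer would, in place of code of your own. Each camera call takes 0.05 s, during which the arm holds its last target. There are 200 camera calls.

## Working session

There is one attempt and no reset: what is moved stays moved. The work goes in short steps, Python scripts to look and compute and a shell command to move; the robot and the scene stay as the last step left them, time stands still between calls to the robot, and variables do not carry over. Pictures are saved under pics/ and viewed, about 8 in all and at most 12, crops included, and the job is handed in when it is done.

```bash
ls; mkdir -p pics; cat > h.py <<'E'
import numpy as np,cv2
from bench import r
def ray(p,uv):
    d=np.linalg.inv(p["K"])@[uv[0],uv[1],1]; T=np.array(p["T"]); return T[:3,3],T[:3,:3]@d
def atz(p,uv,z):
    o,d=ray(p,uv); return o+d*(z-o[2])/d[2]
def save(p,n): cv2.imwrite(f"pics/{n}.png",cv2.cvtColor(p["image"],cv2.COLOR_RGB2BGR))
def tri(ps,uvs):
    A=np.zeros((3,3));b=np.zeros(3)
    for p,uv in zip(ps,uvs):
        o,d=ray(p,uv);d=d/np.linalg.norm(d);M=np.eye(3)-np.outer(d,d);A+=M;b+=M@o
    return np.linalg.solve(A,b)
E
python3 - <<'E'
from h import *
s=r.sense();print(s)
P={n:r.snapshot(n) for n in("scene","top")}
for n in P: save(P[n],n+"0"); print(n,np.round(P[n]["T"],2).tolist())
z={"lid_hinge":90,"case":0,"lid_lip":250}
for l in ["case","lid_hinge","lid_lip","spool","eyelet_tin","glue_can","tape","hammer","awl","polish_jar"]:
    u=[]
    for n in P:
        q=r.pinpoint(P[n],l)
        if q: print(l,n,np.round(q[0]["uv"]),round(q[0]["conf"],2),np.round(atz(P[n],q[0]["uv"],z.get(l,0)))); u.append((P[n],q[0]["uv"]))
    if len(u)==2: print("   tri",np.round(tri(*zip(*u))))
E
```

```text
pics
{'time': 0.0, 'joint_pos': array([ 6.94189526e+01,  7.51732920e+00,  8.53281988e+01,  6.97365533e-04,
        8.72598265e+01, -4.89326906e+00]), 'qd': array([ 0.03068933,  0.02043993,  0.02560886, -0.01326257,  0.00856211,
       -0.02188438]), 'joint_efforts': array([ 8.99610186e-04, -5.69396067e+01, -5.00560462e+01,  2.02568253e-04,
        1.44603572e-02,  3.77142158e-05]), 'tool_pos': array([162.03999607, 577.19383944, 252.23157402]), 'tcp_rot': array([-1.79990319e+02,  1.04911085e-01,  7.43121965e+01]), 'ft_force': array([-0.8550417 , -0.37297931, -0.19638178]), 'wrist_torque': array([-0.02109505,  0.01640676, -0.00343333]), 'finger_gap': 85.47163313343106}
scene [[-0.13, 0.74, -0.66, 1621.04], [0.99, 0.08, -0.1, 179.6], [-0.02, -0.67, -0.74, 1258.23], [0.0, 0.0, 0.0, 1.0]]
top [[-0.09, -0.97, 0.22, 339.41], [-1.0, 0.09, -0.02, 27.64], [0.0, -0.22, -0.98, 1182.56], [0.0, 0.0, 0.0, 1.0]]
case scene [309. 209.] 0.75 [517.  -3.   0.]
case top [313. 229.] 0.96 [523.  30.   0.]
   tri [524.  14.  10.]
lid_hinge scene [294. 194.] 0.64 [534. -47.  90.]
lid_hinge top [341. 216.] 0.
[... 228 characters left out ...]
42.] 0.67 [484.  19.   0.]
   tri [484.  16.   2.]
eyelet_tin scene [318. 222.] 0.52 [571.  37.   0.]
glue_can scene [263. 196.] 0.57 [ 473. -174.    0.]
glue_can top [390. 237.] 0.63 [ 482. -184.    0.]
   tri [ 480. -177.    8.]
tape scene [312. 252.] 0.54 [699.  33.   0.]
tape top [308. 172.] 0.82 [695.  31.   0.]
   tri [696.  32.  -4.]
hammer scene [431. 197.] 0.96 [411. 424.   0.]
hammer top [170. 276.] 0.72 [429. 436.   0.]
   tri [428. 424.  19.]
awl scene [410. 249.] 0.8 [650. 347.   0.]
awl top [203. 194.] 0.69 [654. 339.   0.]
   tri [653. 343.   2.]
polish_jar scene [191. 219.] 0.69 [ 607. -403.    0.]
polish_jar top [459. 189.] 0.57 [ 601. -402.    0.]
   tri [ 602. -405.   -6.]
```

```bash
python3 - <<'E'
import cv2
a=cv2.imread("pics/scene0.png")[120:300,180:420];b=cv2.imread("pics/top0.png")[120:300,200:440]
cv2.imwrite("pics/a.png",cv2.resize(cv2.vconcat([a,b]),None,fx=1.65*1,fy=1.65,interpolation=cv2.INTER_CUBIC))
E
```

```text
(no output)
```

View pics/a.png

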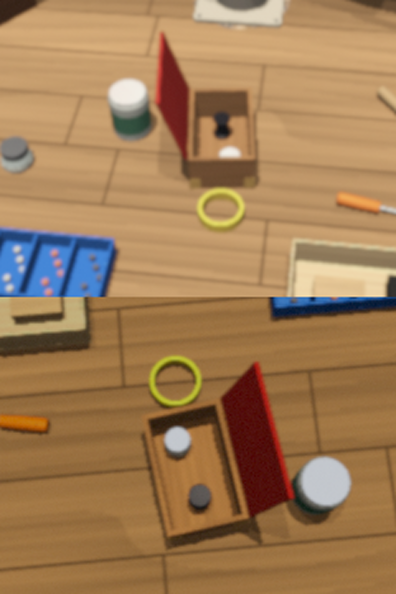

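The top-left and top-right crops show the case, with the red lid leaning to -y and the can behind it. The tool points straight down and can only turn about its own z. Before choosing a catch strategy, I'll check how the arm behaves at its inner reach, since a tool tilted towards -y would help. This also moves it clear of everything.

```bash
python3 -m jog '[[-0.05,0,0,0,100],[-0.10,0,0,0,100],[-0.15,0,0,0,60],[-0.20,0,0,0,0],[-0.23,0,0,0,0],[-0.26,0,0,0,0]]'; python3 - <<'E'
from h import *
s=r.sense();print(s['time'],s['joint_pos'].round(1),s['tool_pos'].round(1),s['tcp_rot'].round(2),s['finger_gap'])
class P(dict):pass
import json
T=np.array([[-0.09,-0.97,0.22,339.41]])
p=r.snapshot("top")
for n,uv in dict(FF=(289.1,191.5),FN=(301.8,267.3),BN=(350.3,255.2),BF=(333.3,184.2)).items(): print(n,atz(p,uv,90).round(1))
print(p["T"].round(4).tolist())
E
```

```text
time: 1.7
tool_pos: [91.5, 326.0, 253.2]
tcp_rot: [180.0, -0.0, 74.3]
ft_force: [-0.4, -0.3, 1.7]
finger_gap: 28.5
1.7 [ 65.6 -37.  122.4  -0.   94.6  -8.7] [ 91.5 326.  253.2] [ 1.7999e+02 -5.0000e-02  7.4320e+01] 28.458400426222187
FF [616.5  84.7  90. ]
FN [413.1  67.2  90. ]
BN [432.5 -60.4  90. ]
BF [625.9 -35.2  90. ]
[[-0.0912, -0.9716, 0.2185, 339.4071], [-0.9958, 0.0888, -0.0206, 27.6354], [0.0006, -0.2195, -0.9756, 1182.558], [0.0, 0.0, 0.0, 1.0]]
```

```bash
python3 -m jog '[[-0.03,0,0,0,0],[-0.06,0,0,0,0],[-0.09,0,0,0,0],[-0.12,0,0,0,0],[-0.12,0,0,0,0]]'; python3 - <<'E'
from h import *
s=r.sense();print(s['time'],s['joint_pos'].round(1),s['tool_pos'].round(1),s['tcp_rot'].round(2),s['finger_gap'])
E
```

```text
time: 2.25
tool_pos: [69.7, 248.9, 258.0]
tcp_rot: [180.0, 2.3, 74.3]
ft_force: [0.8, 0.6, 1.2]
finger_gap: 0.1
2.25 [ 63.6 -51.1 129.5  -0.5 103.8 -10.9] [ 69.7 248.9 258. ] [179.96   2.3   74.33] 0.0962523945335233
```

```bash
python3 -m jog '[[-0.03,0,0,0,0],[-0.06,0,0,0,0],[-0.09,0,0,0,0],[-0.12,0,0,0,0],[-0.14,0,0,0,0],[-0.14,0,0,0,0]]'; python3 - <<'E'
from h import *
s=r.sense();print(s['time'],s['joint_pos'].round(2),s['tool_pos'].round(1),s['tcp_rot'].round(2),s['finger_gap'])
E
```

```text
time: 2.85
tool_pos: [64.8, 231.9, 275.8]
tcp_rot: [179.9, 4.9, 74.3]
ft_force: [-0.9, -0.5, -0.0]
finger_gap: 0.2
2.85 [ 63.53 -51.11 127.8   -1.03 108.16 -11.07] [ 64.8 231.9 275.8] [179.95   4.95  74.33] 0.24139404030544717
```

```bash
python3 -m jog '[[-0.3,0,0.05,0,0],[-0.3,0,0.05,0,0],[-0.3,0,0.05,0,0],[-0.3,0,0.05,0,0],[-0.3,0,0.05,0,0],[-0.3,0,0.05,0,0],[-0.3,0,0.05,0,0],[-0.3,0,0.05,0,0]]'; python3 - <<'E'
from h import *
s=r.sense();print(s['time'],s['joint_pos'].round(2),s['tool_pos'].round(1),s['tcp_rot'].round(2),s['finger_gap'])
E
```

```text
time: 3.65
tool_pos: [59.2, 216.1, 285.1]
tcp_rot: [179.9, 7.6, 74.3]
ft_force: [0.5, 0.1, -0.1]
finger_gap: -0.1
3.65 [ 63.76 -51.11 127.01  -1.56 111.55 -11.05] [ 59.2 216.1 285.1] [179.93   7.59  74.33] -0.1444217507239934
```

```bash
python3 -m jog '[[-0.3,0,0,0,0],[-0.3,0,0,0,0]]'|sed -n 2,3p; python3 -m jog '[[-0.3,0,0,0,0],[-0.3,0,0,0,0]]'|sed -n 2,3p; python3 -m jog '[[-0.3,0,0.05,0,0],[-0.3,0,0.05,0,0],[-0.3,0,0.05,0,0]]'|sed -n 2,3p;python3 -m jog '[[-0.3,0,0.2,0,0],[-0.3,0,0.2,0,0],[-0.3,0,0.2,0,0]]'|sed -n 2,3p; python3 - <<'E'
from h import *
s=r.sense();print(s['time'],s['joint_pos'].round(2),s['tool_pos'].round(1),s['tcp_rot'].round(2))
E
```

```text
tool_pos: [53.5, 198.8, 310.1]
tcp_rot: [179.9, 10.1, 74.3]
tool_pos: [47.3, 180.3, 343.1]
tcp_rot: [179.9, 12.4, 74.3]
tool_pos: [39.0, 160.0, 379.9]
tcp_rot: [179.8, 14.6, 74.3]
tool_pos: [32.0, 152.6, 365.9]
tcp_rot: [179.7, 17.0, 74.3]
4.65 [ 65.5  -51.09 119.76  -3.62 128.   -10.66] [ 32.  152.6 365.9] [179.71  16.96  74.31]
```

The arm does give up tilt at its reach limit, towards -y as I want, at about 2.5° per two rows. Going further in could hit the base, so I'll get the rest by stretching outwards on the -y side.

```bash
cat >> h.py <<'E'
from scipy.spatial.transform import Rotation as Ro
def RT(): s=r.sense(); return Ro.from_euler("xyz",s["tcp_rot"],degrees=True).as_matrix(),s["tool_pos"]
def w2t(*ws):
    R,p=RT()
    for w in ws: print("to",w,"->",((np.array(w)-p)@R/1000).round(4).tolist())
def st():
    s=r.sense();R,_=RT();z=R[:,2]
    print(round(s['time'],2),s['joint_pos'].round(1),s['tool_pos'].round(1),"tilt",round(np.degrees(np.arccos(-z[2])),1),"az",round(np.degrees(np.arctan2(z[1],z[0])),1),"toolx",R[:,0].round(3),"F",s['ft_force'].round(1))
E
python3 - <<'E'
from h import *
st();w2t((360,150,420),(420,-400,420),(500,-760,420))
E
```

```text
4.65 [ 65.5 -51.1 119.8  -3.6 128.  -10.7] [ 32.  152.6 365.9] tilt 17.0 az -104.7 toolx [ 0.259  0.921 -0.292] F [-0.5  0.2  0.1]
to (360, 150, 420) -> [0.0667, 0.3169, -0.0752]
to (420, -400, 420) -> [-0.4243, 0.5226, 0.0755]
to (500, -760, 420) -> [-0.7351, 0.6965, 0.1712]
```

```bash
python3 -m jog '[[0.067,0.317,-0.075,0,0],[0.067,0.317,-0.075,0,0],[0.067,0.317,-0.075,0,0],[0.067,0.317,-0.075,0,0],[0.067,0.317,-0.075,0,0],[0.067,0.317,-0.075,0,0],[0.067,0.317,-0.075,0,0],[-0.424,0.523,0.075,0,0]]'|sed -n 1,3p;  python3 - <<'E'
from h import *
st();w2t((420,-400,420),(480,-680,420),(520,-860,420))
E
```

```text
time: 5.45
tool_pos: [368.7, 102.2, 415.1]
tcp_rot: [-179.8, 17.2, 74.6]
5.45 [ 20.1 -17.5  93.7 -15.1 113.4 -59.4] [368.7 102.2 415.1] tilt 17.2 az -106.0 toolx [ 0.253  0.921 -0.296] F [ 0.8 -1.1 -0.9]
to (420, -400, 420) -> [-0.4511, 0.1829, 0.1339]
to (480, -680, 420) -> [-0.6938, 0.3152, 0.2086]
to (520, -860, 420) -> [-0.8495, 0.4016, 0.2565]
```

```bash
python3 -m jog '[[-0.69,0.315,0.209,0,0],[-0.69,0.315,0.209,0,0],[-0.69,0.315,0.209,0,0],[-0.69,0.315,0.209,0,0],[-0.69,0.315,0.209,0,0],[-0.69,0.315,0.209,0,0],[-0.69,0.315,0.209,0,0],[-0.69,0.315,0.209,0,0]]'|sed -n 1,3p; python3 -m jog '[[-0.35,0.15,0.1,0,0],[-0.35,0.15,0.1,0,0],[-0.35,0.15,0.1,0,0],[-0.35,0.15,0.1,0,0],[-0.35,0.15,0.1,0,0],[-0.35,0.15,0.1,0,0],[-0.35,0.15,0.1,0,0],[-0.35,0.15,0.1,0,0]]'|sed -n 1,3p;  python3 - <<'E'
from h import *
st();w2t((420,-400,420),(480,-680,420),(620,-1000,420))
E
```

```text
time: 6.25
tool_pos: [424.1, -297.1, 418.0]
tcp_rot: [-179.8, 17.2, 74.7]
time: 7.05
tool_pos: [471.5, -685.9, 422.9]
tcp_rot: [-179.7, 17.1, 74.7]
7.05 [ -53.5   39.4   29.   -13.8  100.9 -132. ] [ 471.5 -685.9  422.9] tilt 17.1 az -106.5 toolx [ 0.253  0.922 -0.294] F [ 1.  -0.7  1.4]
to (420, -400, 420) -> [0.2513, -0.1258, -0.0736]
to (480, -680, 420) -> [0.0084, 0.0066, 0.0004]
to (620, -1000, 420) -> [-0.2511, 0.2267, 0.079]
```

```bash
python3 -m jog '[[-0.25,0.23,0.08,0,0],[-0.25,0.23,0.08,0,0],[-0.25,0.23,0.08,0,0],[-0.25,0.23,0.08,0,0]]'|sed -n 1,3p; python3 -m jog '[[-0.25,0.23,0.08,0,0],[-0.25,0.23,0.08,0,0]]'|sed -n 2,3p;python3 -m jog '[[-0.25,0.23,0.08,0,0],[-0.25,0.23,0.08,0,0]]'|sed -n 2,3p; python3 - <<'E'
from h import *
st()
E
```

```text
time: 7.45
tool_pos: [494.4, -765.0, 378.4]
tcp_rot: [179.4, 18.0, 74.9]
tool_pos: [495.1, -795.8, 354.7]
tcp_rot: [177.7, 19.5, 74.9]
tool_pos: [497.0, -824.5, 332.9]
tcp_rot: [175.9, 21.1, 74.8]
7.85 [ -57.5   64.2    1.4  -12.6   96.7 -136.6] [ 497.  -824.5  332.9] tilt 21.5 az -93.9 toolx [ 0.244  0.901 -0.36 ] F [0.4 0.7 0.3]
```

```bash
for i in 1; do python3 -m jog '[[-0.25,0.23,0.0,0,0],[-0.25,0.23,0.0,0,0]]'|sed -n 2,3p;python3 -m jog '[[-0.25,0.23,0.0,0,0],[-0.25,0.23,0.0,0,0]]'|sed -n 2,3p;python3 -m jog '[[-0.25,0.2,0.0,0,0],[-0.25,0.2,0.0,0,0]]'|sed -n 2,3p;python3 -m jog '[[-0.25,0.15,0.0,0,0],[-0.25,0.15,0.0,0,0]]'|sed -n 2,3p; done; python3 - <<'E'
from h import *
st()
E
```

```text
tool_pos: [499.3, -842.3, 333.7]
tcp_rot: [174.0, 22.8, 74.7]
tool_pos: [502.2, -857.9, 340.6]
tcp_rot: [172.0, 24.6, 74.4]
tool_pos: [500.4, -874.7, 350.9]
tcp_rot: [170.0, 26.4, 74.1]
tool_pos: [488.7, -894.5, 366.6]
tcp_rot: [168.0, 28.2, 73.7]
8.65 [ -60.7   63.5    1.3  -10.7   86.5 -139.5] [ 488.7 -894.5  366.6] tilt 30.5 az -82.1 toolx [ 0.247  0.846 -0.473] F [-0.3  0.3  0. ]
```

Tilt is now 30.5° towards azimuth -82°, nearly along the case's +x. Next I'll fit the case pose to the red lid's silhouette in both views.

```bash
cat >> h.py <<'E'
def lidc(c,th):
    cx,cy,yaw=c; e=np.array([np.cos(yaw),np.sin(yaw),0]);f=np.array([-e[1],e[0],0]);k=np.array([0,0,1.])
    h=np.array([cx,cy,0])+65*e+90*k; u=-np.cos(th)*e+np.sin(th)*k; n=np.sin(th)*e+np.cos(th)*k
    return np.array([h+a*u+b*f+t*n for a in(0,165) for b in(-100,100) for t in(0,8)])
def proj(p,X):
    T=np.array(p["T"]);q=(X-T[:3,3])@T[:3,:3];q=q@np.array(p["K"]).T;return q[:,:2]/q[:,2:]
def red(p):
    i=p["image"].astype(int);return ((i[...,0]>60)&(i[...,0]>2.8*i[...,1])&(i[...,0]>2.8*i[...,2])).astype(np.uint8)
def biggest(m):
    n,l,s,_=cv2.connectedComponentsWithStats(m); return (l==1+np.argmax(s[1:,4])).astype(np.float32)
def rend(p,c,th,S=8):
    h=cv2.convexHull(np.float32(proj(p,lidc(c,th)))); m=np.zeros((400,640),np.uint8)
    cv2.fillConvexPoly(m,np.int32(np.round(h*256)),255,lineType=cv2.LINE_AA,shift=8); return m/255.
E
python3 - <<'E'
from h import *
from scipy.optimize import minimize
P=[r.snapshot(n) for n in("scene","top")]; M=[biggest(red(p)) for p in P]
print([m.sum() for m in M])
def f(v,ix=(0,1)): return sum(np.abs(rend(P[i],(v[0],v[1],v[2]/20),v[3]/20)-M[i]).sum() for i in ix)
for ix in((0,1),(1,),(0,)):
    best=min((minimize(f,(525,16,y*20,1.85*20),args=(ix,),method="Nelder-Mead",options=dict(initial_simplex=np.array([525,16,y*20,37])+np.array([[0,0,0,0],[10,0,0,0],[0,10,0,0],[0,0,2,0],[0,0,0,.5]]),maxiter=400)) for y in(-1.35,-1.45)),key=lambda o:o.fun)
    v=best.x;print(ix,v[:2].round(1),"yaw",np.degrees(v[2]/20).round(1),"th",(v[3]/20).round(3),best.fun)
ov=P[1]["image"].copy()
for l in ("lid_hinge","case"):
    q=[r.pinpoint(p,l)[0]["uv"] for p in P]; print(l,tri(P,q).round(1))
for p in P:
    v=best.x if 0 else v
E
```

```text
[np.float32(711.0), np.float32(2152.0)]
(0, 1) [526.7   9.9] yaw -81.4 th 1.775 436.97254901960787
(1,) [529.   11.3] yaw -82.5 th 1.787 165.2156862745098
(0,) [521.6   9. ] yaw -78.4 th 1.766 157.28627450980392
lid_hinge [ 545.1 -100.4   98. ]
case [527.   13.4  11.8]
```

```bash
python3 - <<'E'
from h import *
st(); w2t((470,-500,420))
R,p=RT()
# turn about tool z so that tool x lies in vertical plane az 97
for g in range(-60,61,5):
    x=R@Ro.from_euler("z",g,degrees=True).as_matrix()[:,0]; print(g,np.degrees(np.arctan2(x[1],x[0])).round(1),end="; ")
E
```

```text
8.95 [ -60.6   63.6    1.4  -10.7   86.6 -139.4] [ 489.5 -893.8  365.1] tilt 30.3 az -82.1 toolx [ 0.247  0.847 -0.471] F [0.5 0.3 0.2]
to (470, -500, 420) -> [0.3028, -0.08, -0.2457]
-60 140.9; -55 135.7; -50 130.4; -45 125.0; -40 119.5; -35 113.8; -30 108.1; -25 102.3; -20 96.6; -15 90.8; -10 85.0; -5 79.3; 0 73.7; 5 68.3; 10 62.9; 15 57.6; 20 52.5; 25 47.5; 30 42.7; 35 37.9; 40 33.3; 45 28.8; 50 24.3; 55 19.9; 60 15.5;
```

```bash
python3 - <<'E'
from h import *
o=[]
for n,(y,x) in (("scene",(130,240)),("top",(130,270))):
    p=r.snapshot(n);m=biggest(red(p));im=cv2.cvtColor(p["image"],cv2.COLOR_RGB2BGR)
    im=cv2.resize(im[y:y+150,x:x+130],None,fx=3,fy=3,interpolation=cv2.INTER_NEAREST)
    for c,th,col in (((526,11,np.radians(-82)),1.85,(0,255,0)),):
        h=cv2.convexHull(np.float32(proj(p,lidc(c,th)))); cv2.polylines(im,[np.int32((h-[x,y])*3)],True,col,1)
        e=np.array([np.cos(c[2]),np.sin(c[2]),0]);f=np.array([-e[1],e[0],0])
        b=np.array([[c[0],c[1],90]+a*e+q*f for a,q in((-65,-100),(-65,100),(65,100),(65,-100))]); cv2.polylines(im,[np.int32((proj(p,b)-[x,y])*3)],True,(255,255,0),1)
    k=cv2.resize(m[y:y+150,x:x+130],None,fx=3,fy=3,interpolation=cv2.INTER_NEAREST); cs,_=cv2.findContours(k.astype(np.uint8),cv2.RETR_EXTERNAL,cv2.CHAIN_APPROX_NONE);cv2.drawContours(im,cs,-1,(255,255,255),1)
    o.append(im)
cv2.imwrite("pics/b.png",cv2.hconcat(o))
E
```

```text
(no output)
```

View pics/b.png

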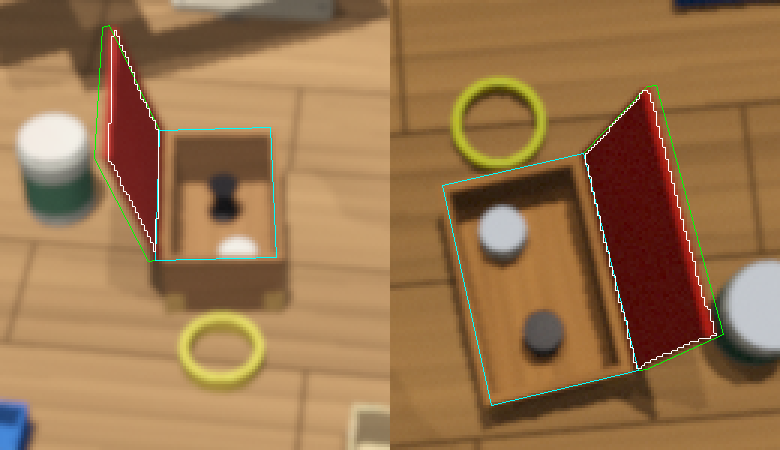

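The overlay shows the fitted rim and hinge line on the real ones within about 2 px. The lid outline overshoots the lip by about 3 mm. That is accurate enough: the hinge is at (535,-53,90), yaw -82°. Next is the approach to behind the lip.

```bash
cat >> h.py <<'E'
E_=np.array([.139,-.990]);F_=np.array([.990,.139]);H_=np.array([535,-53.4])
def cw(s,z,w=0): return np.r_[H_+s*E_+w*F_,z]
def case(): # TCP in case coords
    p=r.sense()["tool_pos"]; d=p[:2]-H_; return np.r_[d@E_,p[2],d@F_].round(1)
def go(*a):  # rows for (s,z[,w])
    R,p=RT(); print("at s,z,w",case())
    for q in a: print(q,"->",((cw(*q)-p)@R/1000).round(4).tolist())
E
python3 - <<'E'
from h import *
print(r.nose_length);st();go((400,420),(110,320),(90,290))
E
```

```text
22.0
9.05 [ -60.6   63.6    1.4  -10.7   86.5 -139.4] [ 489.7 -893.8  364.9] tilt 30.3 az -82.1 toolx [ 0.247  0.847 -0.471] F [0.2 0.1 0.1]
at s,z,w [ 825.7  364.9 -161.6]
(400, 420) -> [0.3753, 0.0274, -0.2629]
(110, 320) -> [0.6555, -0.0815, -0.3231]
(90, 290) -> [0.6858, -0.0932, -0.3073]
```

```bash
python3 -m jog '[[0.375,0.027,-0.263,0,0],[0.375,0.027,-0.263,0,0],[0.375,0.027,-0.263,0,0],[0.375,0.027,-0.263,0,0],[0.375,0.027,-0.263,0,0],[0.375,0.027,-0.263,0,0],[0.375,0.027,-0.263,0,0],[0.375,0.027,-0.263,-10,0]]'|sed -n 1,3p;  python3 - <<'E'
from h import *
st();go((200,380),(110,320),(90,290))
E
```

```text
time: 9.85
tool_pos: [568.5, -548.4, 408.8]
tcp_rot: [172.8, 29.5, 83.5]
9.85 [ -39.1   16.4   63.9  -20.7   77.3 -124. ] [ 568.5 -548.4  408.8] tilt 30.3 az -82.1 toolx [ 0.099  0.864 -0.493] F [ 1.1 -0.4  0.9]
at s,z,w [494.7 408.8 -35.7]
(200, 380) -> [0.2704, -0.0238, -0.1242]
(110, 320) -> [0.3758, -0.0473, -0.1178]
(90, 290) -> [0.4074, -0.0544, -0.102]
```

```bash
python3 -m jog '[[0.27,-0.024,-0.124,-6,0],[0.27,-0.024,-0.124,-12,0],[0.27,-0.024,-0.124,-12,0],[0.27,-0.024,-0.124,-12,0],[0.27,-0.024,-0.124,-12,0],[0.27,-0.024,-0.124,-12,0],[0.376,-0.047,-0.118,-12,0],[0.376,-0.047,-0.118,-12,0]]'|sed -n 1,3p;  python3 - <<'E'
from h import *
st();go((90,285),(84,262),(74,260))
p=r.snapshot("top");q=r.pinpoint(p,"lid_lip");print(q)
L=np.r_[cw(45.5,248.6)];print(proj(p,L[None]))
E
```

```text
time: 10.65
tool_pos: [551.8, -167.3, 325.7]
tcp_rot: [179.5, 30.4, 97.3]
10.65 [  -5.1   -4.4   94.8  -29.7   83.  -100.6] [ 551.8 -167.3  325.7] tilt 30.4 az -81.7 toolx [-0.109  0.856 -0.506] F [ 1.8  0.9 -0.3]
at s,z,w [115.1 325.7   0.8]
(90, 285) -> [0.0423, -0.0013, 0.0223]
(84, 262) -> [0.0591, -0.0015, 0.0391]
(74, 260) -> [0.0687, -0.0016, 0.0358]
[]
[[366.70782447 199.55204117]]
```

```bash
python3 -m jog '[[0.042,-0.001,0.022,0,0],[0.055,-0.001,0.035,0,0],[0.059,-0.001,0.039,0,0],[0.059,-0.001,0.039,0,0]]'|sed -n 1,4p;  python3 - <<'E'
from h import *
st();go((74,262),(66,262),(60,262))
o=[]
p=r.snapshot("scene");im=p["image"][110:230,230:390];o.append(cv2.resize(im,None,fx=2.5,fy=2.5,interpolation=cv2.INTER_CUBIC))
p=r.snapshot("wrist");o.append(cv2.resize(p["image"],(480,300)))
cv2.imwrite("pics/c.png",cv2.hconcat(o)[:,:,::-1][:, :880])
E
python3 -c "
import cv2;a=cv2.imread('pics/c.png');cv2.imwrite('pics/c.png',cv2.resize(a,None,fx=.9,fy=.9))"
```

```text
time: 11.15
tool_pos: [544.4, -133.6, 256.3]
tcp_rot: [-179.8, 30.1, 97.9]
ft_force: [-0.1, 0.2, -0.3]
11.15 [ -1.6  -3.  100.6 -30.3  78.9 -94.4] [ 544.4 -133.6  256.3] tilt 30.1 az -82.5 toolx [-0.119  0.857 -0.502] F [-0.1  0.2 -0.3]
at s,z,w [ 80.7 256.3  -1.8]
(74, 262) -> [0.0029, 0.0018, -0.0083]
(66, 262) -> [0.0098, 0.0017, -0.0124]
(60, 262) -> [0.015, 0.0017, -0.0154]
```

View pics/c.png

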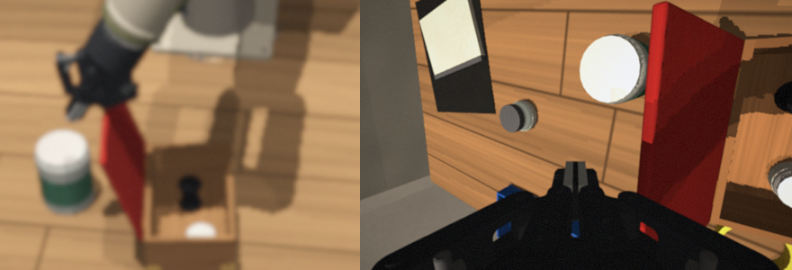

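The wrist view shows the fingertips at about (575,175), behind and level with the lip edge at x≈655, with a clear gap and the can well below. Now I'll push forward slowly and watch the force.

```bash
python3 -m jog '[[0.004,0.0017,-0.0066,0,0],[0.008,0.0017,-0.009,0,0],[0.012,0.0017,-0.012,0,0],[0.0155,0.0017,-0.0145,0,0],[0.019,0.0017,-0.0165,0,0]]'|sed -n 1,4p;  python3 - <<'E'
from h import *
go((46,263),(36,264),(16,266),(-4,267),(-10,267))
p=r.snapshot("top");
for l in ("lid_lip",):
    q=r.pinpoint(p,l);print(q, [ (t,proj(p,cw(-165*np.cos(t),90+165*np.sin(t))[None]).round(1).tolist()) for t in(1.85,1.75,1.6,1.5,1.4)])
E
```

```text
time: 11.75
tool_pos: [543.7, -108.9, 263.3]
tcp_rot: [180.0, 30.2, 97.7]
ft_force: [0.0, 0.4, 0.4]
at s,z,w [ 56.2 263.3   0.9]
(46, 263) -> [0.009, -0.001, -0.0049]
(36, 264) -> [0.0171, -0.001, -0.0108]
(16, 266) -> [0.0334, -0.0011, -0.0226]
(-4, 267) -> [0.0502, -0.0012, -0.0335]
(-10, 267) -> [0.0554, -0.0012, -0.0365]
[{'uv': [362.0, 199.3], 'conf': 0.77}, {'uv': [340.1, 218.7], 'conf': 0.58}] [(1.85, [[366.7, 199.6]]), (1.75, [[360.0, 200.8]]), (1.6, [[349.6, 202.9]]), (1.5, [[342.5, 204.6]]), (1.4, [[335.5, 206.4]])]
```

```bash
python3 -m jog '[[0.005,-0.001,-0.0025,0,0],[0.009,-0.001,-0.005,0,0],[0.0135,-0.001,-0.0075,0,0],[0.018,-0.001,-0.0105,0,0],[0.0225,-0.001,-0.013,0,0]]'|sed -n 1,4p;  python3 - <<'E'
from h import *
go((20,263),(10,264),(0,264),(-10,264),(-20,264))
o=[]
p=r.snapshot("top");q=r.pinpoint(p,"lid_lip");print(q)
p=r.snapshot("wrist");save(p,"d")
print(r.sense()["ft_force"])
E
```

```text
time: 12.35
tool_pos: [540.1, -83.6, 265.4]
tcp_rot: [179.8, 30.3, 97.7]
ft_force: [-0.1, -2.0, 6.8]
at s,z,w [ 30.6 265.4   0.9]
(20, 263) -> [0.0104, -0.0009, -0.0033]
(10, 264) -> [0.0185, -0.001, -0.0092]
(0, 264) -> [0.0271, -0.001, -0.0143]
(-10, 264) -> [0.0358, -0.0011, -0.0193]
(-20, 264) -> [0.0444, -0.0011, -0.0244]
[{'uv': [352.7, 201.1], 'conf': 0.83}]
[ 0.25373961 -0.79863401  0.92803002]
```

View pics/d.png

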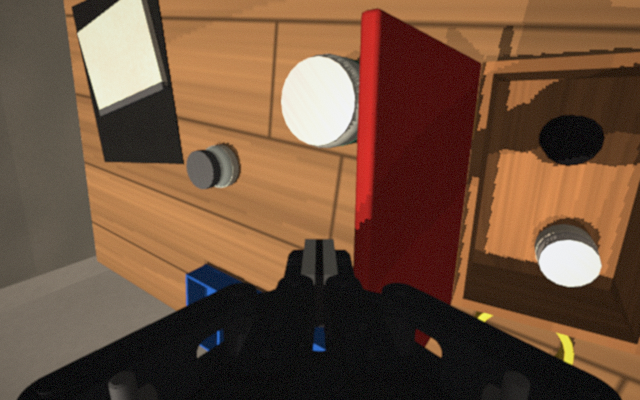

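The wrist view shows the finger's flared knuckle (355,260) just touching the lip. The top view puts the lid near 1.64 rad. I'll continue slightly higher and slowly, past the balance point.

```bash
python3 -m jog '[[0.002,-0.001,-0.0045,0,0],[0.006,-0.001,-0.007,0,0],[0.010,-0.001,-0.0095,0,0],[0.014,-0.001,-0.012,0,0]]'|sed -n 1,4p; python3 -m jog '[[0.004,0,-0.0023,0,0],[0.008,0,-0.0046,0,0],[0.012,0,-0.007,0,0]]'|sed -n 1,4p; python3 - <<'E'
from h import *
p=r.snapshot("top");q=r.pinpoint(p,"lid_lip");print(q)
go((-6,269),(-12,269),(-18,269),(-12,305),(-28,305),(-145,300),(-150,200),(-129,188))
print(r.sense()["ft_force"])
E
```

```text
time: 12.9
tool_pos: [535.9, -64.7, 266.9]
tcp_rot: [179.9, 30.2, 97.8]
ft_force: [-0.8, -0.9, 1.9]
time: 13.2
tool_pos: [533.9, -50.4, 266.8]
tcp_rot: [180.0, 30.2, 97.8]
ft_force: [-0.7, -0.8, 0.9]
[{'uv': [337.3, 206.2], 'conf': 0.61}]
at s,z,w [ -3.4 266.5  -0.7]
(-6, 269) -> [0.001, 0.0007, -0.0034]
(-12, 269) -> [0.0062, 0.0006, -0.0065]
(-18, 269) -> [0.0114, 0.0006, -0.0095]
(-12, 305) -> [-0.0119, 0.0006, -0.0376]
(-28, 305) -> [0.0019, 0.0006, -0.0456]
(-145, 300) -> [0.1056, 0.0003, -0.1]
(-150, 200) -> [0.1601, 0.0003, -0.0161]
(-129, 188) -> [0.148, 0.0003, 0.0048]
[ 0.6826075   0.13666131 -0.34931911]
```

```bash
python3 -m jog '[[-0.012,0.0006,-0.0376,0,0],[0.01,0.0005,-0.052,0,0],[0.048,0.0005,-0.070,0,0],[0.08,0.0003,-0.087,0,0],[0.106,0.0003,-0.100,0,0],[0.133,0.0003,-0.058,0,0],[0.160,0.0003,-0.016,0,0]]'|sed -n 1,4p; python3 - <<'E'
from h import *
p=r.snapshot("top");q=r.pinpoint(p,"lid_lip");print(q,[ (t,proj(p,cw(-165*np.cos(t),90+165*np.sin(t))[None]).round(1).tolist()) for t in(1.4,1.3,1.2,1.1,1.0,.9,.8)])
go((-140,195),(-129,188),(-134,184),(-140,178))
E
```

```text
time: 14.0
tool_pos: [515.2, 96.8, 200.1]
tcp_rot: [179.7, 30.0, 97.8]
ft_force: [1.3, -0.0, -1.5]
[{'uv': [336.5, 203.8], 'conf': 0.96}, {'uv': [462.7, 185.4], 'conf': 0.6}] [(1.4, [[335.5, 206.4]]), (1.3, [[328.5, 208.3]]), (1.2, [[321.8, 210.3]]), (1.1, [[315.4, 212.4]]), (1.0, [[309.4, 214.4]]), (0.9, [[303.9, 216.5]]), (0.8, [[298.9, 218.5]])]
at s,z,w [-149.5  192.2   -4.6]
(-140, 195) -> [-0.0097, 0.0046, 0.0024]
(-129, 188) -> [-0.0157, 0.0047, 0.0139]
(-134, 184) -> [-0.0094, 0.0048, 0.0149]
(-140, 178) -> [-0.0012, 0.0048, 0.017]
```

```bash
python3 -m jog '[[-0.010,0.003,0.001,0,0],[-0.0205,0.0047,0.0017,0,0],[-0.0205,0.0047,0.0017,0,0]]'|sed -n 1,4p; python3 - <<'E'
from h import *
p=r.snapshot("top");q=r.pinpoint(p,"lid_lip");print(q)
go((-131,201));o=[]
im=r.snapshot("wrist")["image"];b=r.snapshot("scene")["image"][100:240,230:390]
cv2.imwrite("pics/e.png",cv2.hconcat([cv2.resize(im,(480,300)),cv2.resize(b,(300,300))])[:,:,::-1])
E
```

```text
time: 14.4
tool_pos: [519.1, 75.2, 204.9]
tcp_rot: [-179.5, 30.2, 98.0]
ft_force: [-0.1, -0.5, 0.7]
[{'uv': [335.3, 203.9], 'conf': 0.71}, {'uv': [308.2, 173.1], 'conf': 0.65}]
at s,z,w [-130.4  203.7    1.5]
(-131, 201) -> [0.0018, -0.0015, 0.0021]
```

View pics/e.png

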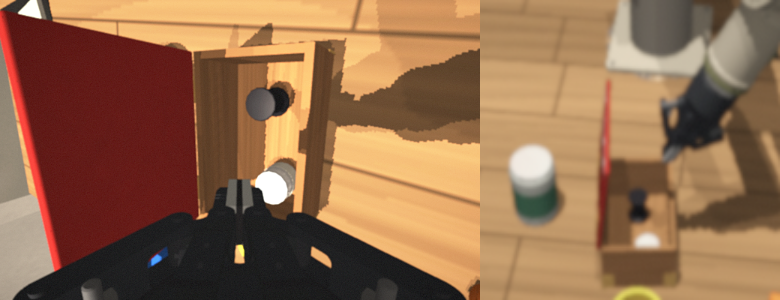

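The picture shows the lid still nearly upright (scene view, x≈605) and the fingers in place in front of it. I'll hold here and watch it fall.

```bash
python3 -m jog '[[0,0,0,0,0],[0,0,0,0,0],[0,0,0,0,0],[0,0,0,0,0],[0,0,0,0,0]]'|sed -n 1,4p; python3 - <<'E'
from h import *
p=r.snapshot("top");q=r.pinpoint(p,"lid_lip");print(q)
E
python3 -m jog '[[0,0,0,0,0],[0,0,0,0,0],[0,0,0,0,0],[0,0,0,0,0],[0,0,0,0,0]]'|sed -n 1,4p; python3 - <<'E'
from h import *
p=r.snapshot("top");q=r.pinpoint(p,"lid_lip");print(q)
go((-131,201),(-130,199))
E
```

```text
time: 15.1
tool_pos: [517.6, 76.4, 202.3]
tcp_rot: [-179.3, 30.2, 98.2]
ft_force: [-1.0, -0.3, 0.4]
[{'uv': [333.8, 206.7], 'conf': 0.7}, {'uv': [389.0, 237.8], 'conf': 0.17}]
time: 15.7
tool_pos: [517.6, 76.4, 202.4]
tcp_rot: [-179.3, 30.2, 98.2]
ft_force: [0.4, 0.7, -1.0]
[{'uv': [326.1, 204.5], 'conf': 0.82}]
at s,z,w [-130.9  202.4    0.8]
(-131, 201) -> [0.0007, -0.0008, 0.0012]
(-130, 199) -> [0.0009, -0.0008, 0.0034]
```

```bash
python3 -m jog '[[0,0,0,0,0],[0,0,0,0,0],[0,0,0,0,0],[0,0,0,0,0],[0,0,0,0,0],[0,0,0,0,0],[0,0,0,0,0]]'|sed -n 1,4p; python3 - <<'E'
from h import *
p=r.snapshot("top");q=r.pinpoint(p,"lid_lip");print(q)
E
python3 -m jog '[[0,0,0,0,0],[0,0,0,0,0],[0,0,0,0,0],[0,0,0,0,0],[0,0,0,0,0],[0,0,0,0,0]]'|sed -n 1,4p; python3 - <<'E'
from h import *
p=r.snapshot("top");q=r.pinpoint(p,"lid_lip");print(q)
go((-131,201),(-130,199))
im=r.snapshot("wrist")["image"];b=r.snapshot("scene")["image"][100:240,230:390]
cv2.imwrite("pics/f.png",cv2.hconcat([cv2.resize(im,(480,300)),cv2.resize(b,(300,300))])[:,:,::-1])
E
```

```text
time: 16.5
tool_pos: [517.6, 76.4, 202.4]
tcp_rot: [-179.3, 30.2, 98.2]
ft_force: [0.5, -1.0, -0.2]
[{'uv': [321.4, 208.2], 'conf': 0.79}]
time: 17.2
tool_pos: [517.6, 76.4, 202.4]
tcp_rot: [-179.3, 30.2, 98.2]
ft_force: [0.3, 1.1, -0.3]
[{'uv': [308.7, 211.6], 'conf': 0.78}]
at s,z,w [-130.9  202.4    0.8]
(-131, 201) -> [0.0007, -0.0008, 0.0012]
(-130, 199) -> [0.0009, -0.0008, 0.0034]
```

View pics/f.png

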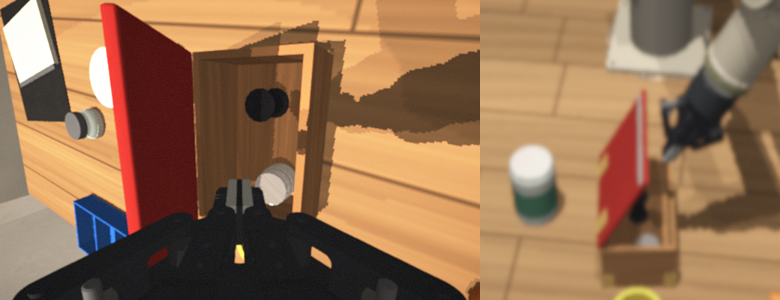

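The lid is at about 1.0 rad and coming down towards the waiting fingers.

```bash
python3 -m jog '[[0,0,0,0,0],[0,0,0,0,0],[0,0,0,0,0],[0,0,0,0,0],[0,0,0,0,0]]'|sed -n 1,4p; python3 - <<'E'
from h import *
p=r.snapshot("top");q=r.pinpoint(p,"lid_lip");print(q)
go((-131,201))
im=r.snapshot("wrist")["image"];b=r.snapshot("scene")["image"][100:240,230:390]
cv2.imwrite("pics/g.png",cv2.hconcat([cv2.resize(im,(480,300)),cv2.resize(b,(300,300))])[:,:,::-1])
E
```

```text
time: 17.9
tool_pos: [517.6, 76.4, 202.4]
tcp_rot: [-179.3, 30.2, 98.2]
ft_force: [-0.4, -0.7, 0.3]
[{'uv': [295.4, 215.5], 'conf': 0.92}, {'uv': [317.9, 228.7], 'conf': 0.42}, {'uv': [459.0, 186.0], 'conf': 0.36}]
at s,z,w [-131.   202.3    0.8]
(-131, 201) -> [0.0006, -0.0008, 0.0012]
```

View pics/g.png

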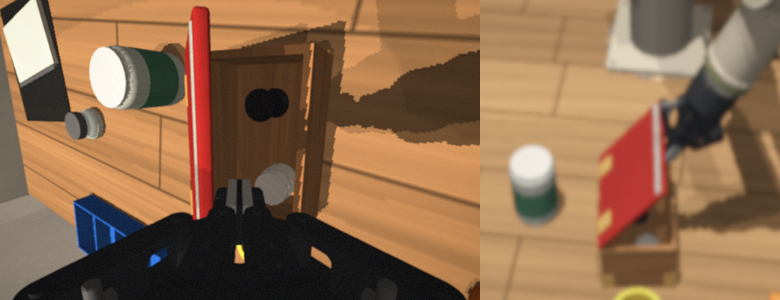

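The lip edge (x≈205 in the wrist view) is almost on the finger at about 0.8 rad.

```bash
python3 -m jog '[[0,0,0,0,0],[0,0,0,0,0],[0,0,0,0,0],[0,0,0,0,0]]'|sed -n 1,4p; python3 - <<'E'
from h import *
st()
p=r.snapshot("top");q=r.pinpoint(p,"lid_lip");print(q,[ (t,proj(p,cw(-165*np.cos(t),90+165*np.sin(t))[None]).round(1).tolist()) for t in(.9,.8,.7,.6,.5)])
st()
E
```

```text
time: 18.5
tool_pos: [517.5, 76.5, 202.2]
tcp_rot: [-179.3, 30.2, 98.2]
ft_force: [-0.1, 0.7, -1.0]
18.5 [ 21.2   4.5  98.9 -29.3  85.6 -72.2] [517.5  76.5 202.2] tilt 30.2 az -83.2 toolx [-0.124  0.855 -0.503] F [-0.1  0.7 -1. ]
[{'uv': [296.7, 217.2], 'conf': 0.8}] [(0.9, [[303.9, 216.5]]), (0.8, [[298.9, 218.5]]), (0.7, [[294.6, 220.5]]), (0.6, [[290.8, 222.4]]), (0.5, [[287.8, 224.1]])]
18.6 [ 21.2   4.5  98.9 -29.3  85.6 -72.2] [517.6  76.5 202.2] tilt 30.2 az -83.2 toolx [-0.124  0.855 -0.503] F [ 0.3  0.4 -0.3]
```

Caught and held at about 0.75 rad. Next I'll compute the lowering arc.

```bash
cat >> h.py <<'E'
def arc(t0,t1,n=8):
    R,p=RT(); L=lambda t:cw(-165*np.cos(t),90+165*np.sin(t))
    print(t0,t1,[((L(t)-L(t0))@R/1000).round(4).tolist() for t in np.linspace(t0,t1,n+1)[1:]])
E
python3 - <<'E'
from h import *
go((-131,202))
arc(.75,.62);arc(.62,.49);arc(.49,.36)
E
```

```text
at s,z,w [-131.   202.2    0.8]
(-131, 202) -> [0.0001, -0.0008, 0.0003]
0.75 0.62 [[0.0026, 0.0, 0.0008], [0.0051, 0.0, 0.0016], [0.0076, 0.0001, 0.0025], [0.0102, 0.0001, 0.0034], [0.0127, 0.0001, 0.0044], [0.0151, 0.0001, 0.0054], [0.0176, 0.0001, 0.0064], [0.0201, 0.0001, 0.0075]]
0.62 0.49 [[0.0024, 0.0, 0.0011], [0.0049, 0.0, 0.0023], [0.0072, 0.0001, 0.0035], [0.0096, 0.0001, 0.0047], [0.012, 0.0001, 0.006], [0.0143, 0.0001, 0.0073], [0.0166, 0.0001, 0.0087], [0.0189, 0.0002, 0.0101]]
0.49 0.36 [[0.0023, 0.0, 0.0014], [0.0045, 0.0, 0.0029], [0.0067, 0.0001, 0.0044], [0.0089, 0.0001, 0.0059], [0.0111, 0.0001, 0.0075], [0.0132, 0.0001, 0.0091], [0.0154, 0.0002, 0.0108], [0.0175, 0.0002, 0.0124]]
```

```bash
python3 -m jog '[[0.0026,0,0.0008,0,0],[0.0051,0,0.0016,0,0],[0.0076,0,0.0025,0,0],[0.0102,0,0.0034,0,0],[0.0127,0,0.0044,0,0],[0.0151,0,0.0054,0,0],[0.0176,0,0.0064,0,0],[0.0201,0,0.0075,0,0]]'|sed -n 1,4p
python3 - <<'E'
from h import *
p=r.snapshot("top");q=r.pinpoint(p,"lid_lip");print(q[:1]);st();print(case(),"expect",-165*np.cos(.62)-10.3,90+165*np.sin(.62)-.3)
E
python3 -m jog '[[0.0024,0,0.0011,0,0],[0.0049,0,0.0023,0,0],[0.0072,0,0.0035,0,0],[0.0096,0,0.0047,0,0],[0.0120,0,0.0060,0,0],[0.0143,0,0.0073,0,0],[0.0166,0,0.0087,0,0],[0.0189,0,0.0101,0,0]]'|sed -n 1,4p
python3 - <<'E'
from h import *
p=r.snapshot("top");q=r.pinpoint(p,"lid_lip");print(q[:1],[ (t,proj(p,cw(-165*np.cos(t),90+165*np.sin(t))[None]).round(1).tolist()) for t in(.6,.5,.4,.3,.2,.1,0)]);st();print(case(),"expect",-165*np.cos(.49)-10.3,90+165*np.sin(.49)-.3)
im=r.snapshot("wrist")["image"];b=r.snapshot("scene")["image"][100:240,230:390]
cv2.imwrite("pics/i.png",cv2.hconcat([cv2.resize(im,(480,300)),cv2.resize(b,(300,300))])[:,:,::-1])
E
```

```text
time: 19.4
tool_pos: [515.5, 90.1, 185.5]
tcp_rot: [-179.3, 30.2, 98.2]
ft_force: [0.3, 2.3, 0.0]
[{'uv': [291.9, 219.2], 'conf': 0.9}]
19.5 [ 22.6   6.1  99.  -29.1  84.7 -70.2] [515.4  90.2 185.2] tilt 30.2 az -83.2 toolx [-0.124  0.855 -0.503] F [ 1.3  1.5 -0.9]
[-144.9  185.2    0.5] expect -144.5899453493181 185.57080148865532
time: 20.3
tool_pos: [513.6, 101.5, 166.8]
tcp_rot: [-179.3, 30.2, 98.3]
ft_force: [-1.0, 3.3, -0.1]
[{'uv': [285.3, 223.7], 'conf': 0.88}] [(0.6, [[290.8, 222.4]]), (0.5, [[287.8, 224.1]]), (0.4, [[285.4, 225.8]]), (0.3, [[283.7, 227.3]]), (0.2, [[282.6, 228.6]]), (0.1, [[282.3, 229.8]]), (0, [[282.5, 230.8]])]
20.4 [ 23.7   7.8  99.2 -29.   83.5 -68.3] [513.5 101.5 166.5] tilt 30.2 az -83.3 toolx [-0.125  0.855 -0.503] F [ 0.1  3.4 -0.4]
[-156.3  166.5    0.2] expect -155.88492167067005 167.35327154824108
```

View pics/i.png

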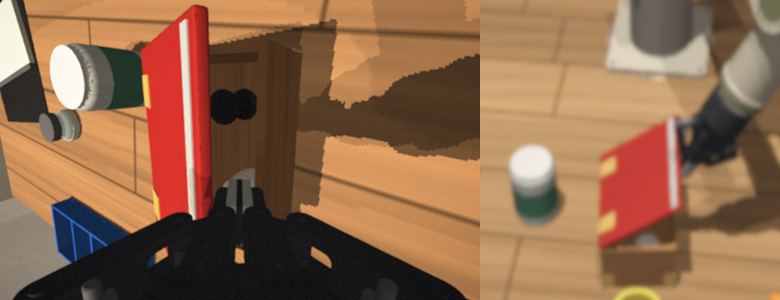

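The lid follows the fingers, but the contact force (about 3.4 N) is nearly horizontal, so either friction works against me or the lip sits on the flared knuckle. I'll draw the finger back along its own axis a few mm and see how the force direction changes.

```bash
python3 -m jog '[[0,0,-0.001,0,0],[0,0,-0.002,0,0],[0,0,-0.003,0,0],[0,0,-0.004,0,0],[0,0,-0.005,0,0],[0,0,-0.006,0,0]]'|sed -n 1,4p
python3 - <<'E'
from h import *
F=[]
for i in range(4):
    p=r.snapshot("top");F.append(r.sense()["ft_force"])
q=r.pinpoint(p,"lid_lip");print(q[:1],np.mean(F,0).round(2));st();print(case())
arc(.5,.4)
E
```

```text
time: 21.1
tool_pos: [513.2, 104.4, 172.1]
tcp_rot: [-179.2, 30.2, 98.3]
ft_force: [0.9, 0.4, -1.8]
[{'uv': [288.7, 220.3], 'conf': 0.97}] [-0.59  1.27 -0.92]
21.35 [ 24.    7.6  98.8 -28.9  84.2 -68.3] [513.2 104.4 172.1] tilt 30.2 az -83.2 toolx [-0.124  0.855 -0.503] F [-0.4  1.6  0.3]
[-159.3  172.1    0.4]
0.5 0.4 [[0.0018, 0.0, 0.0011], [0.0035, 0.0, 0.0022], [0.0052, 0.0001, 0.0033], [0.0069, 0.0001, 0.0044], [0.0087, 0.0001, 0.0056], [0.0103, 0.0001, 0.0068], [0.012, 0.0001, 0.008], [0.0137, 0.0002, 0.0092]]
```

The force on the tool is now (1.3 horizontal, -0.9 vertical), which is good support. I'll continue down the arc with slightly less axial travel, so friction keeps helping.

```bash
python3 -m jog '[[0.0018,0,0.0010,0,0],[0.0035,0,0.0020,0,0],[0.0052,0,0.0030,0,0],[0.0069,0,0.0040,0,0],[0.0087,0,0.0051,0,0],[0.0103,0,0.0062,0,0],[0.0120,0,0.0073,0,0],[0.0137,0,0.0084,0,0]]'|sed -n 1,4p
python3 - <<'E'
from h import *
F=[]
for i in range(3):
    p=r.snapshot("top");F.append(r.sense()["ft_force"])
q=r.pinpoint(p,"lid_lip");print(q[:1],np.mean(F,0).round(2));print(case())
arc(.4,.28)
E
```

```text
time: 22.15
tool_pos: [512.1, 112.1, 157.9]
tcp_rot: [-179.3, 30.2, 98.3]
ft_force: [0.6, 1.7, -0.7]
[{'uv': [284.3, 222.9], 'conf': 0.93}] [ 0.53  2.9  -0.28]
[-167.   157.9    0.3]
0.4 0.28 [[0.002, 0.0, 0.0015], [0.0039, 0.0, 0.003], [0.0058, 0.0001, 0.0046], [0.0077, 0.0001, 0.0062], [0.0096, 0.0001, 0.0078], [0.0115, 0.0002, 0.0094], [0.0133, 0.0002, 0.0111], [0.0151, 0.0002, 0.0128]]
```

```bash
python3 - <<'E'
from h import *
p=r.snapshot("wrist");im=p["image"][180:320,220:420]
cv2.imwrite("pics/j.png",cv2.resize(im,None,fx=4,fy=4,interpolation=cv2.INTER_CUBIC)[:,:,::-1])
T=p["tool_from_camera"];K=p["K"]
X=np.array([[x,y,z] for z in (22,12,2,-10) for x in(-10,0,10) for y in (-11,11)],float)
q=(X-T[:3,3])@T[:3,:3];q=q@K.T;q=q[:,:2]/q[:,2:]
for a,b in zip(X,q): print(a,((b-[220,180])*4).round())
E
```

```text
[-10. -11.  22.] [314. 212.]
[-10.  11.  22.] [317. 381.]
[  0. -11.  22.] [399. 212.]
[ 0. 11. 22.] [399. 381.]
[ 10. -11.  22.] [484. 212.]
[10. 11. 22.] [481. 381.]
[-10. -11.  12.] [308. 246.]
[-10.  11.  12.] [312. 424.]
[  0. -11.  12.] [399. 246.]
[ 0. 11. 12.] [399. 424.]
[ 10. -11.  12.] [490. 246.]
[10. 11. 12.] [486. 424.]
[-10. -11.   2.] [302. 284.]
[-10.  11.   2.] [306. 473.]
[  0. -11.   2.] [400. 284.]
[ 0. 11.  2.] [399. 473.]
[ 10. -11.   2.] [497. 284.]
[10. 11.  2.] [493. 473.]
[-10. -11. -10.] [293. 338.]
[-10.  11. -10.] [298. 542.]
[  0. -11. -10.] [400. 338.]
[  0.  11. -10.] [400. 542.]
[ 10. -11. -10.] [507. 338.]
[ 10.  11. -10.] [501. 542.]
```

View pics/j.png

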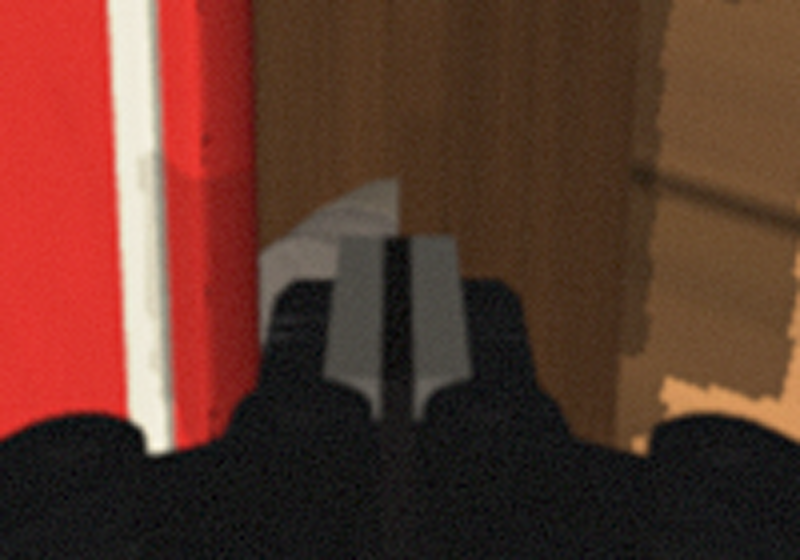

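In this close-up the lip (x≈258) bears on the black finger block at about (265,320), just behind the thin grey tips. I'll continue with about 12% less axial travel, so the finger drags upwards on the lip and the force tilts towards vertical.

```bash
python3 -m jog '[[0.0008,0,-0.0008,0,0],[0.0022,0,-0.0004,0,0],[0.0037,0,0.0005,0,0],[0.0052,0,0.0015,0,0],[0.0067,0,0.0025,0,0],[0.0082,0,0.0035,0,0],[0.0097,0,0.0046,0,0],[0.0112,0,0.0057,0,0]]'|sed -n 1,4p
python3 - <<'E'
from h import *
F=[]
for i in range(3):
    p=r.snapshot("top");F.append(r.sense()["ft_force"])
q=r.pinpoint(p,"lid_lip");print(q[:1],np.mean(F,0).round(2));c=case();print(c)
L=c[:2]+2*np.array([.508,-.861])+14.5*np.array([.861,.508]);print("L",L,np.hypot(L[0],L[1]-90),np.arctan2(L[1]-90,-L[0]))
arc(.36,.25);arc(.36,.31)
E
```

```text
time: 23.2
tool_pos: [510.9, 118.8, 147.2]
tcp_rot: [-179.2, 30.2, 98.3]
ft_force: [-0.1, -0.3, -1.9]
[{'uv': [283.0, 226.1], 'conf': 0.91}] [ 0.07  0.91 -0.82]
[-1.738e+02  1.473e+02  1.000e-01]
L [-160.2995  152.944 ] 172.21462433907874 0.3741671349647985
0.36 0.25 [[0.0017, 0.0, 0.0014], [0.0035, 0.0, 0.0029], [0.0052, 0.0001, 0.0044], [0.0069, 0.0001, 0.0059], [0.0085, 0.0001, 0.0075], [0.0102, 0.0001, 0.009], [0.0118, 0.0002, 0.0106], [0.0134, 0.0002, 0.0122]]
0.36 0.31 [[0.0008, 0.0, 0.0007], [0.0016, 0.0, 0.0013], [0.0024, 0.0, 0.002], [0.0032, 0.0, 0.0026], [0.0039, 0.0001, 0.0033], [0.0047, 0.0001, 0.004], [0.0055, 0.0001, 0.0047], [0.0063, 0.0001, 0.0054]]
```

```bash
python3 -m jog '[[0.0017,0,0.0013,0,0],[0.0035,0,0.0027,0,0],[0.0052,0,0.0041,0,0],[0.0069,0,0.0056,0,0],[0.0085,0,0.0071,0,0],[0.0102,0,0.0086,0,0],[0.0118,0,0.0101,0,0],[0.0134,0,0.0116,0,0]]'|sed -n 1,4p
python3 - <<'E'
from h import *
F=[]
for i in range(4):
    p=r.snapshot("top");F.append(r.sense()["ft_force"])
q=r.pinpoint(p,"lid_lip");print(q[:1],np.mean(F,0).round(2));c=case();print(c)
L=c[:2]+2*np.array([.508,-.861])+14.5*np.array([.861,.508]);print("L",L,np.hypot(L[0],L[1]-90),np.arctan2(L[1]-90,-L[0]))
arc(.26,.16);
im=r.snapshot("wrist")["image"][180:320,220:420];b=r.snapshot("scene")["image"][120:240,250:390]
cv2.imwrite("pics/k.png",cv2.hconcat([cv2.resize(im,(430,300)),cv2.resize(b,(350,300))])[:,:,::-1])
E
```

```text
time: 24.2
tool_pos: [510.0, 124.5, 130.4]
tcp_rot: [-179.2, 30.2, 98.3]
ft_force: [1.2, 1.3, -0.0]
[{'uv': [280.1, 225.9], 'conf': 0.8}] [ 0.54  1.16 -1.33]
[-1.796e+02  1.306e+02 -1.000e-01]
L [-166.0995  136.244 ] 172.4167956907041 0.2715350196372948
0.26 0.16 [[0.0015, 0.0, 0.0015], [0.0029, 0.0, 0.0029], [0.0043, 0.0001, 0.0044], [0.0057, 0.0001, 0.006], [0.0071, 0.0001, 0.0075], [0.0084, 0.0001, 0.0091], [0.0098, 0.0002, 0.0106], [0.0111, 0.0002, 0.0122]]
```

View pics/k.png

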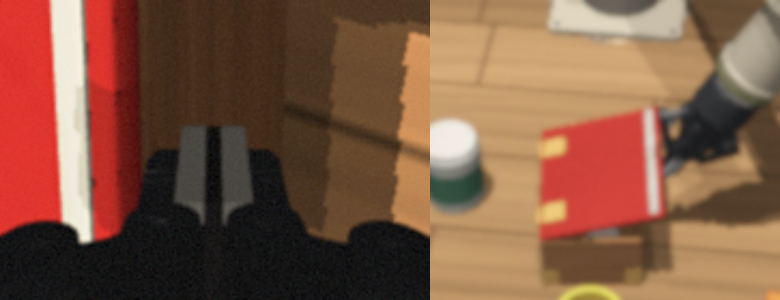

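Lip is still on the block, lid near 0.27 rad, force (1.2, -1.3), which is well supported. Continuing.

```bash
python3 -m jog '[[0.0014,0,0.0014,0,0],[0.0028,0,0.0028,0,0],[0.0042,0,0.0042,0,0],[0.0056,0,0.0057,0,0],[0.0070,0,0.0072,0,0],[0.0084,0,0.0087,0,0],[0.0098,0,0.0102,0,0],[0.0111,0,0.0117,0,0]]'|sed -n 1,4p
python3 - <<'E'
from h import *
F=[]
for i in range(4):
    p=r.snapshot("top");F.append(r.sense()["ft_force"])
q=r.pinpoint(p,"lid_lip");print(q[:1],np.mean(F,0).round(2));c=case();print(c)
L=c[:2]+2*np.array([.508,-.861])+14.5*np.array([.861,.508]);print("L",L,np.hypot(L[0],L[1]-90),np.arctan2(L[1]-90,-L[0]))
arc(.17,.07);arc(.08,-.06)
E
```

```text
time: 25.35
tool_pos: [509.2, 128.1, 114.7]
tcp_rot: [-179.2, 30.2, 98.3]
ft_force: [0.2, -0.8, -1.7]
[{'uv': [278.4, 228.4], 'conf': 0.73}] [ 0.54  1.3  -1.85]
[-183.3  114.9   -0.3]
L [-169.7995  120.544 ] 172.5247986124024 0.17797935983446828
0.17 0.07 [[0.0013, 0.0, 0.0016], [0.0026, 0.0, 0.0032], [0.0039, 0.0001, 0.0048], [0.0051, 0.0001, 0.0065], [0.0064, 0.0001, 0.0081], [0.0076, 0.0001, 0.0098], [0.0088, 0.0002, 0.0115], [0.0099, 0.0002, 0.0132]]
0.08 -0.06 [[0.0016, 0.0, 0.0024], [0.0032, 0.0001, 0.0048], [0.0048, 0.0001, 0.0072], [0.0062, 0.0001, 0.0097], [0.0077, 0.0002, 0.0122], [0.0091, 0.0002, 0.0147], [0.0105, 0.0002, 0.0173], [0.0118, 0.0003, 0.0198]]
```

```bash
python3 -m jog '[[0.0013,0,0.0015,0,0],[0.0026,0,0.0031,0,0],[0.0039,0,0.0047,0,0],[0.0051,0,0.0063,0,0],[0.0064,0,0.0079,0,0],[0.0076,0,0.0095,0,0],[0.0088,0,0.0111,0,0],[0.0099,0,0.0128,0,0]]'|sed -n 1,4p
python3 - <<'E'
from h import *
F=[]
for i in range(4):
    p=r.snapshot("top");F.append(r.sense()["ft_force"])
q=r.pinpoint(p,"lid_lip");print(q[:1],np.mean(F,0).round(2));c=case();print(c)
L=c[:2]+2*np.array([.508,-.861])+14.5*np.array([.861,.508]);print("L",L,np.hypot(L[0],L[1]-90),np.arctan2(L[1]-90,-L[0]))
E
```

```text
time: 26.4
tool_pos: [508.6, 130.2, 98.7]
tcp_rot: [-179.2, 30.2, 98.3]
ft_force: [0.1, 1.6, -1.4]
[{'uv': [277.0, 230.5], 'conf': 0.68}] [-0.55  1.12 -1.88]
[-185.4   98.8   -0.6]
L [-171.8995  104.444 ] 172.50526727103147 0.08382892380184316
```

```bash
python3 -m jog '[[0.0009,0,0.0013,0,0],[0.0018,0,0.0026,0,0],[0.0026,0,0.0039,0,0],[0.0034,0,0.0052,0,0],[0.0043,0,0.0066,0,0],[0.0051,0,0.0080,0,0],[0.0058,0,0.0092,0,0],[0.0065,0,0.0104,0,0]]'|sed -n 1,4p
python3 - <<'E'
from h import *
F=[]
for i in range(4):
    p=r.snapshot("top");F.append(r.sense()["ft_force"])
q=r.pinpoint(p,"lid_lip");print(q[:1],np.mean(F,0).round(2));c=case();print(c)
L=c[:2]+2*np.array([.508,-.861])+14.5*np.array([.861,.508]);print("L",L,np.hypot(L[0],L[1]-90),np.arctan2(L[1]-90,-L[0]))
E
```

```text
time: 27.45
tool_pos: [508.5, 130.5, 86.6]
tcp_rot: [-179.2, 30.2, 98.3]
ft_force: [0.3, 0.8, -0.4]
[{'uv': [280.5, 232.9], 'conf': 0.83}] [-0.04 -0.19 -0.02]
[-185.8   86.7   -0.7]
L [-172.2995   92.344 ] 172.31544340612658 0.013603379063672365
```

The force has gone to zero, so the lid rests on the rim. I'll withdraw down and away first, then up.

```bash
python3 -m jog '[[0.002,0,0,0,0],[0.005,0,0,0,0],[0.010,0,-0.004,0,0],[0.020,0,-0.010,0,0],[0.040,0,-0.022,0,0],[0.060,0,-0.035,0,0],[0.060,0,-0.060,0,0],[0.060,0,-0.10,0,0]]'|sed -n 1,4p
python3 - <<'E'
from h import *
st();print(case())
o=[]
P={n:r.snapshot(n) for n in("scene","top")}
print(r.pinpoint(P["top"],"lid_lip")[:1])
for l in ["glue_can","tape","hammer","awl","polish_jar"]: print(l,[atz(P[n],q[0]["uv"],0).round() for n in P for q in [r.pinpoint(P[n],l)] if q])
cv2.imwrite("pics/l.png",cv2.hconcat([cv2.resize(P["scene"]["image"][120:280,220:420],(400,320)),cv2.resize(P["top"]["image"][130:290,230:430],(400,320))])[:,:,::-1])
E
```

```text
time: 28.5
tool_pos: [493.1, 232.1, 141.0]
tcp_rot: [-178.9, 30.3, 98.5]
ft_force: [1.2, -0.1, 0.3]
28.5 [ 35.7  18.1  90.1 -26.1  88.  -57.7] [493.1 232.1 141. ] tilt 30.3 az -83.8 toolx [-0.127  0.854 -0.505] F [ 1.2 -0.1  0.3]
[-288.4  141.    -1.8]
[{'uv': [280.0, 230.2], 'conf': 0.87}]
glue_can [array([ 467., -179.,    0.]), array([ 483., -189.,    0.])]
tape [array([705.,  29.,   0.]), array([692.,  36.,   0.])]
hammer [array([406., 423.,   0.])]
awl [array([655., 354.,   0.]), array([650., 343.,   0.])]
polish_jar [array([ 613., -403.,    0.])]
```

View pics/l.png

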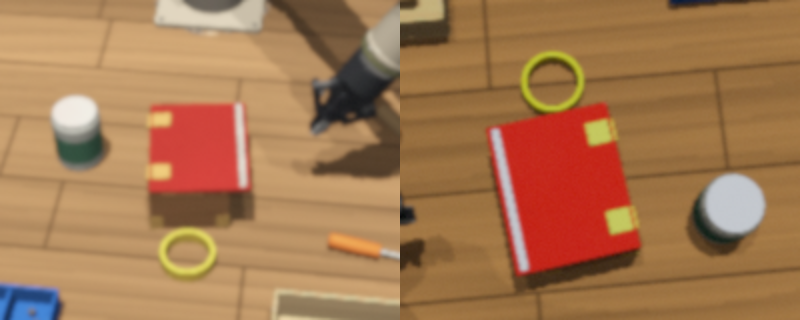

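The lid is flat and shut in both views: lip stripe at about (238,145) in the scene view and (508,200) in the top view. The gripper is well clear and the loose things are in place, so I'm handing in.

```bash
python3 -m jog '[[0,0,0,0,0],[0,0,0,0,0]]'|sed -n 1,1p; python3 -c "
from bench import r
print(r.hand_in())"
```

```text
time: 29.35
the job is handed in; nothing more can be done
None
```

The lid is shut and the job was handed in at about 29 s; the hand-in gives no verdict.

**How it was done:**
- **Tilt:** moves only allow turning about the tool's own axis. I got a 30° finger tilt by pushing the arm against its reach limits, well away from the case. Joint 2 came within 0.1° of its limit while doing this.
- **Tip and catch:** with the fingers shut, I hooked the lip from behind and tipped the lid to about 1.4 rad. I then moved round to the front and caught it from beneath at about 0.75 rad.
- **Lowering:** I brought it down at roughly 0.1–0.17 rad/s until the contact force went to zero on the rim, then withdrew.

**Last checks:**
- **Lid and gripper:** both camera views show the lid flat and shut, and the gripper is clear of everything.
- **Loose things on the bench:** the glue can, tape, hammer, awl and polish jar read within the networks' scatter of where they began. That scatter was up to about 20 mm between the two views. The hammer and the jar were each found in only one view at the end.
- **Spool and eyelet tin:** they are under the shut lid, so I couldn't check them at the end. The fingers never went inside the case.

**What disagreed:**
- One reading showed 6.8 N upward while tipping the lid, and it was below 1 N at the next reading. I only saw the force at the end of each move, and measured contact stayed under about 4 N otherwise.
- During the first part of the lowering the force was nearly horizontal. I corrected that by drawing the finger back slightly along its own axis.
- The lid angle was only estimated from the pictures, to about ±0.05 rad.

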